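# Fill the empty pockets of the pebble display tray

## Robot

A 6-joint arm with a two-finger parallel gripper is mounted at the origin on the work surface. World frame = base frame: x ahead of the robot, y to its left, z up, the work surface at z = 0. Lengths are in m, angles in degrees, forces in N, time in s.
With the tool pointing down it reaches from about 0.25 to 0.725 m from the base axis. Payload 9.7 kg.
Tool frame: the origin (TCP) lies midway between the tips of the shut fingers; the grasp point (between the pads) lies 19 mm behind it; x points along the fingers, y is the direction in which the jaws open and shut, and the axes are right-handed (so a half turn about x gives the same grasp; the last joint's range is limited). The gripper opens to 85 mm and grips with 20 to 120 N. Pads are 22 mm wide; open, the fingers measure 114 mm over their backs; the gripper's body (76 mm by 85 mm) begins 54 mm behind the grasp point. The pads swing forward as they close: fully open they stand 13 mm farther back than shut.
Start: joints at [-67.036, 4.979, 10.078, 95.1, 0, 90], TCP at [0.215, -0.506, 0.231] pointing down, gripper open.
Joint ranges: [-179.16, 179.16], [-48.56, 103.87], [-65.8, 70.77], [-126.05, 130.52], [-82.76, 87.17], [-180, 180]. Speed limits (degrees/s): [127.2, 127.2, 147.25, 180, 180, 180].

## Interface

Orientations are given as [roll, pitch, yaw] about the fixed x, y, z axes, in that order (R = Rz(yaw) Ry(pitch) Rx(roll)).
In Python, from workcell import bot, cams gives the robot as it stands.
- The arm moves only by the tool apply_moves, never from a script. Its argument "commands" is a list of rows, each a list of 5 numbers: the shift along the tool's x, y, z in m, then the turn about the tool's x in rad, then the opening, from -1 (shut) to 1 (fully open). In form: [[tx, ty, tz, roll, hand], ...]. A call has 1 to 12 rows; each row is the pose to reach, as a shift and turn from the pose measured when the call began, along the tool's axes at that moment; what a row does not reach only later rows make up. A row lasts 1/10 s, in which the tool goes at most 50 mm and 8.59 degrees, less where a joint would pass 70% of its speed; a pose out of reach is approached as far as the arm can. A call with a gripper value outside its range is refused whole. The fingers move at their own pace and stop on an object; "newtons" is the grip in N (left out, the last holds). Time passes only in rows, so rows that repeat a pose let the fingers close. It gives the time, the measured TCP pose, the force and the opening at its end, in the units of the state.
- bot.get_obs(): the state, without advancing time (a new reading comes with each control period).
- cams.camera(name): name is "side" or "top" or "wrist"; returns a dict with "frame" (420x560x3 uint8, blue, green, red), "depth" (420x560 float32, m along the optical axis (not along the pixel's ray), 0 where there is no reading), "camera_matrix" (3x3 intrinsics, pixels), "D" ([k1, k2, p1, p2, k3] as OpenCV has them; the pictures are not rectified), "R" (3x3) and "t" (3): a world point X has camera coordinates R X + t; the wrist camera has in their place "mount" (4x4, takes a point from camera to tool coordinates, whose origin is the TCP and whose axes are the tool frame's). Camera axes: x right, y down, z forward; pixel columns grow to the right and rows downward; lengths in m; the calibration is good to about 2 mm. A picture is of the moment at which its call begins: read the wrist's pose just before it.
- bot.job_done(): hands the job in, once; it reports no verdict.
Trained networks look in the newest picture that a camera, given by its name, has taken for a name from the list of things; names that differ only in an ending like _2 or _b are one class to them, and where a whole thing is asked for, a point or a joint stands for the part that bears it (a point fixed in the world has none). Each returns a list of dicts, best first, with "confidence" (0 to 1); they miss things now and then, are a little off and sometimes report something else, mostly with a low value. They report only what shows in the picture. A call takes as long as a camera call. They do not tell look-alikes from the thing itself.
- cams.spot_in(name, camera): "rect" ([left, top, right, bottom] in pixels, round what is visible of it).
The state is a dict: "time": time; "q": joint angles; "qd": joint speeds; "joint_efforts": joint torques, N m; "ee_pos": TCP position; "tcp_rot": TCP orientation; "wrist_force": force on the tool from outside, world axes, zero at the start; "torque": the same for the moment, N m; "opening": finger opening in m.
Only numpy, scipy, OpenCV 4.12 (cv2) and the standard library are available. Lean on these libraries where they do the work, as an engineer would, in place of code of your own. Each camera call takes 0.05 s, during which the arm holds its last target. There are 200 camera calls.

## Task

Look which pockets of the plywood display tray are empty and fill every one of them with one of the spare oblong pebbles from the cardboard sorting board, each lying flat on the pocket's floor. Leave the pebbles already in the tray in their pockets, leave the round pebble, the paint jar and the brush pot where they stand, and leave the surplus oblong pebble on the sorting board.

Things in the scene. Friction and masses are not known exactly. Their poses are not given: they have to be found in the camera images.
- tray: plywood display tray, 240 x 226 x 18 mm, fixed to the table, which may stand on either side of the work area. Six oblong pockets open upwards, 2 along its x by 3 along its y, each 100 (along x) x 50 (along y) x 12 mm deep and lined with 3 mm cork, at a pitch of 116 mm in x and 74 mm in y; the wood round them is level. Origin: centre of its underside (on the table); z up
- pocket_1 (a point): pocket 1 of the tray: the point at the centre of its cork floor, 9 mm above the table and 9 mm below the tray's upper face; x along the pocket's length. Three of the six pockets, not always the same ones, are empty at the start
- pocket_2 (a point): pocket 2 of the tray: the point at the centre of its cork floor, 9 mm above the table and 9 mm below the tray's upper face; x along the pocket's length. Three of the six pockets, not always the same ones, are empty at the start
- pocket_3 (a point): pocket 3 of the tray: the point at the centre of its cork floor, 9 mm above the table and 9 mm below the tray's upper face; x along the pocket's length. Three of the six pockets, not always the same ones, are empty at the start
- pocket_4 (a point): pocket 4 of the tray: the point at the centre of its cork floor, 9 mm above the table and 9 mm below the tray's upper face; x along the pocket's length. Three of the six pockets, not always the same ones, are empty at the start
- pocket_5 (a point): pocket 5 of the tray: the point at the centre of its cork floor, 9 mm above the table and 9 mm below the tray's upper face; x along the pocket's length. Three of the six pockets, not always the same ones, are empty at the start
- pocket_6 (a point): pocket 6 of the tray: the point at the centre of its cork floor, 9 mm above the table and 9 mm below the tray's upper face; x along the pocket's length. Three of the six pockets, not always the same ones, are empty at the start
- filled_1: oblong painted grey stone, 90 long x 40 wide x 36 mm thick, upright straight sides, half-round ends of radius 20, flat top and bottom, about 0.3 kg. Origin: centre of its underside; x along its length, z up. Lies at the start in one of the tray's pockets (any of them), standing 27 mm proud of the tray; it stays there
- filled_2: oblong painted grey stone, 90 long x 40 wide x 36 mm thick, upright straight sides, half-round ends of radius 20, flat top and bottom, about 0.3 kg. Origin: centre of its underside; x along its length, z up. Lies at the start in one of the tray's pockets (any of them), standing 27 mm proud of the tray; it stays there
- filled_3: oblong painted grey stone, 90 long x 40 wide x 36 mm thick, upright straight sides, half-round ends of radius 20, flat top and bottom, about 0.3 kg. Origin: centre of its underside; x along its length, z up. Lies at the start in one of the tray's pockets (any of them), standing 27 mm proud of the tray; it stays there
- spare_1: oblong painted grey stone, 90 long x 40 wide x 36 mm thick, upright straight sides, half-round ends of radius 20, flat top and bottom, about 0.3 kg. Origin: centre of its underside; x along its length, z up. A spare: lies flat on the sorting board at the start, at any angle; fits any pocket with 5 mm round it. One spare more than there are empty pockets
- spare_2: oblong painted grey stone, 90 long x 40 wide x 36 mm thick, upright straight sides, half-round ends of radius 20, flat top and bottom, about 0.3 kg. Origin: centre of its underside; x along its length, z up. A spare: lies flat on the sorting board at the start, at any angle; fits any pocket with 5 mm round it. One spare more than there are empty pockets
- spare_3: oblong painted grey stone, 90 long x 40 wide x 36 mm thick, upright straight sides, half-round ends of radius 20, flat top and bottom, about 0.3 kg. Origin: centre of its underside; x along its length, z up. A spare: lies flat on the sorting board at the start, at any angle; fits any pocket with 5 mm round it. One spare more than there are empty pockets
- spare_4: oblong painted grey stone, 90 long x 40 wide x 36 mm thick, upright straight sides, half-round ends of radius 20, flat top and bottom, about 0.3 kg. Origin: centre of its underside; x along its length, z up. A spare: lies flat on the sorting board at the start, at any angle; fits any pocket with 5 mm round it. One spare more than there are empty pockets
- board: thin cardboard sorting board, 270 (x) x 320 (y) x 5 mm, fixed to the table beside the tray, where the spares lie. Origin: centre of its underside; its upper face is 5 mm above the table
- round_pebble: round painted grey stone, 66 mm across, 30 mm thick, lying on the sorting board among the spares; it is not for this tray. Origin: centre of its underside
- jar: closed glass paint jar with a black cap, 56 mm across, 105 mm tall, loose, standing on the sorting board among the spares. Origin: centre of its underside
- brush_pot: dark steel pot of brushes, 76 mm across, 95 mm tall, brushes up to about 225 mm high, loose, standing on the table beyond the tray and board. Origin: centre of its underside
Mind the look-alikes: they are no part of the job. Leave any pink or turquoise look-alike of the filled_2 alone. What is shaped like the spare_4 but purple is not meant.

How it is judged (in metres and radians):
At the end, for the whole second after the job is handed in: Each of the six pockets holds an oblong pebble, its origin within 8.5 mm of the pocket's point; all oblong pebbles lie flat (tilt under 0.1 rad), every spare in a pocket or on the sorting board (origin within its outline, under 12.5 mm above the table), slower than 20 mm/s (distance between any of filled_1, filled_2, filled_3, spare_1, spare_2, spare_3, spare_4 and pocket_1 below 0.0085 m and distance between any of filled_1, filled_2, filled_3, spare_1, spare_2, spare_3, spare_4 and pocket_2 below 0.0085 m and distance between any of filled_1, filled_2, filled_3, spare_1, spare_2, spare_3, spare_4 and pocket_3 below 0.0085 m and distance between any of filled_1, filled_2, filled_3, spare_1, spare_2, spare_3, spare_4 and pocket_4 below 0.0085 m and distance between any of filled_1, filled_2, filled_3, spare_1, spare_2, spare_3, spare_4 and pocket_5 below 0.0085 m and distance between any of filled_1, filled_2, filled_3, spare_1, spare_2, spare_3, spare_4 and pocket_6 below 0.0085 m and angle between each of filled_1, filled_2, filled_3, spare_1, spare_2, spare_3, spare_4's own z axis and vertical below 0.1 rad and height (world z) of each of spare_1, spare_2, spare_3, spare_4 below 0.0125 m and ((x of spare_1 in the frame of tray between -0.115 and 0.115 m and y of spare_1 in the frame of tray between -0.11 and 0.11 m) or (x of spare_1 in the frame of board between -0.135 and 0.135 m and y of spare_1 in the frame of board between -0.16 and 0.16 m)) and ((x of spare_2 in the frame of tray between -0.115 and 0.115 m and y of spare_2 in the frame of tray between -0.11 and 0.11 m) or (x of spare_2 in the frame of board between -0.135 and 0.135 m and y of spare_2 in the frame of board between -0.16 and 0.16 m)) and ((x of spare_3 in the frame of tray between -0.115 and 0.115 m and y of spare_3 in the frame of tray between -0.11 and 0.11 m) or (x of spare_3 in the frame of board between -0.135 and 0.135 m and y of spare_3 in the frame of board between -0.16 and 0.16 m)) and ((x of spare_4 in the frame of tray between -0.115 and 0.115 m and y of spare_4 in the frame of tray between -0.11 and 0.11 m) or (x of spare_4 in the frame of board between -0.135 and 0.135 m and y of spare_4 in the frame of board between -0.16 and 0.16 m)) and linear speed of each of spare_1, spare_2, spare_3, spare_4 below 0.02 m/s); the robot touches nothing.
It fails at once if a pebble that was already in the tray is taken out or pushed out of its pocket (distance of any of filled_1, filled_2, filled_3 from where it was at the start of the episode above 0.02 m).
It fails at once if the round pebble, the jar or the brush pot is shifted by more than 25 mm, or the jar or pot tipped (distance of any of round_pebble, jar, brush_pot from where it was at the start of the episode above 0.025 m or angle between any of jar, brush_pot's own z axis and vertical above 0.35 rad).
It also fails if it takes over 72 s, if anything falls off the work surface, if the arm or the gripper's body presses on something with over 40 N, if the wrist force passes 120 N, or if a joint passes its speed limit or range.

## Working session

There is one attempt and no reset: what is moved stays moved. The work goes in short steps, Python scripts to look and compute and a tool call to move; the robot and the scene stay as the last step left them, time stands still between calls to the robot, and variables do not carry over. Pictures are saved under pics/ and viewed, about 8 in all and at most 12, crops included, and the job is handed in when it is done.

Besides the shell and the picture viewer there is one more tool, called in YAML: its name, and indented under it one key for each argument. apply_moves: Moves the arm, as the interface text tells. Its arguments: {"type":"object","properties":{"commands":{"type":"array"},"newtons":{"type":"number"}},"required":["commands"]}

```bash
mkdir -p pics; ls; python3 - <<'E'
from workcell import bot, cams
import cv2,numpy as np
o=bot.get_obs(); print({k:np.round(v,3).tolist() for k,v in o.items()})
a=cams.camera("top"); b=cams.camera("side")
for c in(a,b): print(c["camera_matrix"],c["D"],c["R"],c["t"])
cv2.imwrite("pics/top.png",a["frame"]);cv2.imwrite("pics/side.png",b["frame"])
np.savez("top.npz",**{k:np.array(v) for k,v in a.items()})
E
```

```text
pics
{'time': 0.0, 'q': [-67.035, 5.011, 10.033, 95.1, -0.001, 90.001], 'qd': [0.018, -0.032, 0.054, 0.048, -0.033, -0.088], 'joint_efforts': [-0.001, -52.038, 46.481, 0.016, -0.0, 0.0], 'ee_pos': [0.214, -0.506, 0.231], 'tcp_rot': [-89.556, 89.922, 113.408], 'wrist_force': [0.001, -0.33, -0.614], 'torque': [0.028, -0.008, -0.033], 'opening': 0.085}
[[391.64888602   0.         282.89438129]
 [  0.         391.64888602 209.80012305]
 [  0.           0.           1.        ]] [-0.05236366  0.          0.          0.          0.        ] [[ 0.0190473  -0.99927102 -0.03308516]
 [-0.98290051 -0.01265301 -0.18370217]
 [ 0.18314963  0.03601845 -0.982425  ]] [0.0117615  0.5825585  0.75007673]
[[382.3684979    0.         281.39771457]
 [  0.         382.3684979  210.96091408]
 [  0.           0.           1.        ]] [-0.01913707  0.          0.          0.          0.        ] [[ 0.91913815 -0.39391444 -0.00405872]
 [-0.28472927 -0.65718083 -0.69788438]
 [ 0.27223942  0.64260779 -0.71619894]] [-0.51138853  0.20160493  0.73954067]
```

View pics/top.png

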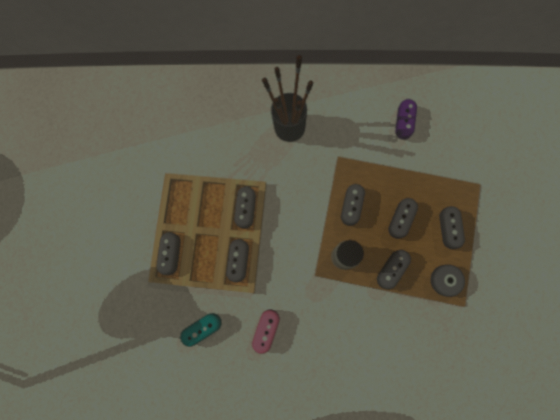

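View pics/side.png

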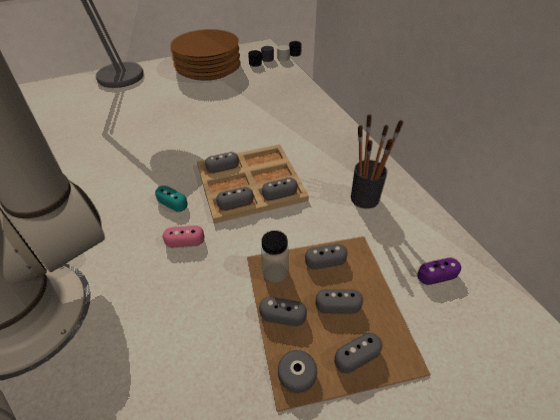

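Top view: the oblong grey spares are at (353,204), (403,218), (453,228) and (395,270). The round pebble is at (449,280) and the jar at (348,253). The tray is on the left, with grey stones at (244,207), (237,260) and (168,253), and empty cork pockets at (180,202), (213,205) and (206,258). Possible confusions are purple (406,118), pink (266,331), turquoise (201,330), the round pebble, and the grey stones already in the tray. I choose the three upper grey spares on the board and leave the one at (395,270) as surplus.

```bash
cat > h.py <<'E'
import cv2,numpy as np
from scipy.spatial.transform import Rotation as Ro
def cloud(c,R,t):
    """world xyz image; R,t: X_cam = R X + t"""
    d=np.asarray(c["depth"]);h,w=d.shape
    uv=np.stack(np.meshgrid(np.arange(w),np.arange(h)),-1).reshape(-1,1,2).astype(np.float64)
    n=cv2.undistortPoints(uv,np.asarray(c["camera_matrix"]),np.asarray(c["D"])).reshape(h,w,2)
    P=np.dstack([n*d[...,None],d])
    P=(P-np.asarray(t))@np.asarray(R); P[d==0]=np.nan
    return P
def blobs(P,lo,hi,amin=60):
    m=((P[...,2]>lo)&(P[...,2]<hi)).astype(np.uint8)
    n,l,s,_=cv2.connectedComponentsWithStats(m)
    out=[]
    for i in range(1,n):
        if s[i,4]<amin: continue
        q=P[l==i]; r=cv2.minAreaRect((q[:,:2]*1000).astype(np.float32))
        b=cv2.boxPoints(r); e1,e2=b[1]-b[0],b[2]-b[1]
        e=e1 if np.hypot(*e1)>np.hypot(*e2) else e2
        yaw=np.degrees(np.arctan2(e[1],e[0]))%180
        out.append((np.round(np.array(r[0])).tolist(),np.round(sorted(r[1])).tolist(),round(yaw,1),round(float(np.median(q[:,2])*1000),1),int(s[i,4]),s[i,:4].tolist()))
    return out
def pose(o): return Ro.from_euler('xyz',o["tcp_rot"],degrees=True).as_matrix(),np.array(o["ee_pos"])
def go(o,p,yaw=None):
    """tool-frame shift to world p, roll so that tool y (jaws) stands across a stone with long axis yaw (deg)"""
    R,t=pose(o); s=R.T@(np.array(p)-t); r=0
    if yaw is not None:
        a=np.degrees(np.arctan2(R[1,1],R[0,1])); d=(yaw+90-a+90)%180-90
        r=-np.radians(d)   # tool x down: positive roll turns yaw negative
    return np.round(s,4).tolist(),round(float(r),4)
E
python3 - <<'E'
from h import *
from workcell import bot
c=dict(np.load("top.npz")); P=cloud(c,c["R"],c["t"])
for lo,hi in((.030,.055),(.012,.024)):
    print(lo)
    for b in blobs(P,lo,hi): print(*b)
for u,v in((180,202),(213,205),(206,258),(300,300),(380,190)): print(np.round(P[v,u],4))
R,t=pose(bot.get_obs());print(R.round(3))
f=cv2.resize(c["frame"][150:310,310:490],None,fx=4,fy=4,interpolation=cv2.INTER_CUBIC);cv2.imwrite("pics/crop.png",cv2.convertScaleAbs(f[:600],alpha=2))
E
```

```text
0.03
[800.0, -248.0] [38.0, 89.0] 171.9 35.0 565 [398, 98, 19, 38]
[761.0, 11.0] [24.0, 70.0] 92.9 43.4 125 [273, 123, 33, 15]
[601.0, -125.0] [40.0, 87.0] 167.3 39.9 714 [341, 184, 24, 41]
[592.0, 104.0] [40.0, 89.0] 176.7 43.7 719 [234, 186, 21, 42]
[574.0, -231.0] [40.0, 89.0] 155.7 39.9 741 [390, 198, 29, 40]
[555.0, -332.0] [39.0, 89.0] 4.9 39.8 742 [442, 206, 23, 43]
[491.0, 261.0] [40.0, 89.0] 176.6 43.6 775 [156, 232, 23, 43]
[479.0, 116.0] [40.0, 87.0] 175.9 43.9 739 [227, 239, 21, 43]
[466.0, -208.0] [40.0, 88.0] 146.1 40.0 783 [378, 250, 33, 40]
[445.0, -319.0] [60.0, 62.0] 45.3 34.5 752 [433, 265, 32, 31]
[338.0, 53.0] [38.0, 86.0] 164.8 35.0 719 [252, 310, 27, 44]
[338.0, 187.0] [39.0, 87.0] 123.9 35.0 726 [180, 314, 40, 33]
0.012
[542.0, 185.0] [226.0, 242.0] 175.5 17.6 5369 [148, 173, 118, 120]
[553.0, -318.0] [11.0, 84.0] 7.2 19.7 73 [439, 209, 12, 40]
[0.6054 0.2505 0.0083]
[0.5997 0.1766 0.0077]
[0.4837 0.1859 0.0075]
[ 0.3995 -0.0167 -0.0013]
[ 0.6388 -0.1896  0.0031]
[[-0.     0.39  -0.921]
 [ 0.001 -0.921 -0.39 ]
 [-1.    -0.001  0.   ]]
```

View pics/crop.png

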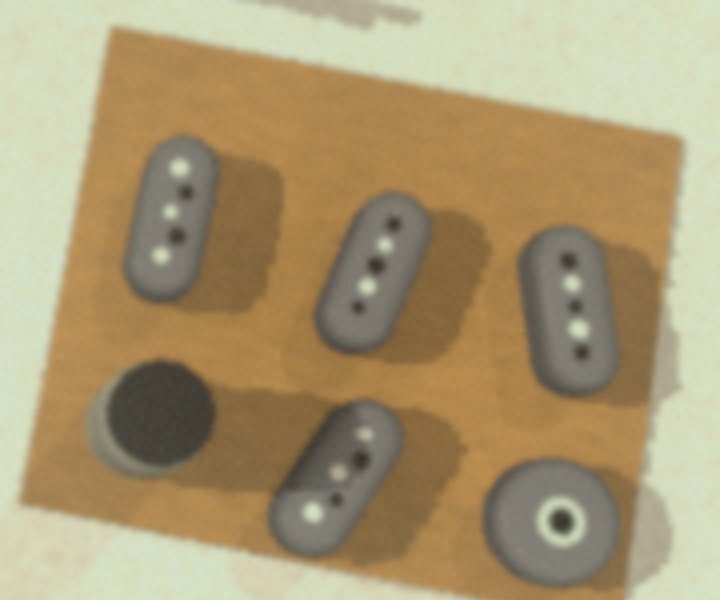

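The crop shows four clear oblong grey stones, plus the round pebble with its ring mark and the black-capped jar, so the choice holds. Moving above the right-hand spare at (555,-332) mm.

```bash
python3 - <<'E'
from h import *
from workcell import bot
print(go(bot.get_obs(),[.555,-.332,.17],4.9))
E
```

```text
([0.0607, -0.0275, -0.3815], 0.3153)
```

apply_moves:
  commands:
    - [0.01,-0.003,-0.05,0.1,1]
    - [0.02,-0.007,-0.1,0.2,1]
    - [0.03,-0.011,-0.15,0.3,1]
    - [0.04,-0.014,-0.2,0.315,1]
    - [0.05,-0.018,-0.25,0.315,1]
    - [0.06,-0.022,-0.3,0.315,1]
    - [0.061,-0.025,-0.35,0.315,1]
    - [0.061,-0.0275,-0.3815,0.315,1]
    - [0.061,-0.0275,-0.3815,0.315,1]
    - [0.061,-0.0275,-0.3815,0.315,1]
    - [0.061,-0.0275,-0.3815,0.315,1]

```text
time: 1.2
ee_pos: [0.5543, -0.3324, 0.1695]
tcp_rot: [-53.9, 89.9, 130.9]
wrist_force: [0.3, 0.0, -0.2]
opening: 0.0854
```

```bash
cat >> h.py <<'E'
def wrist(save=None):
    from workcell import bot,cams
    o=bot.get_obs(); R,t=pose(o); c=cams.camera("wrist"); M=np.asarray(c["mount"])
    Rw=R@M[:3,:3]; tw=R@M[:3,3]+t
    if save: cv2.imwrite(save,c["frame"])
    return o,c,cloud(c,Rw.T,-Rw.T@tw)
E
python3 - <<'E'
from h import *
o,c,P=wrist("pics/w1.png"); print(c["mount"]); print(o["q"].round(1) if hasattr(o["q"],'round') else o["q"],o["ee_pos"],o["tcp_rot"],o["opening"])
for b in blobs(P,.028,.055,400): print(*b)
print(go(o,[.555,-.332,.018],4.9))
E
```

```text
[[ 5.40843749e-04 -3.07205813e-01  9.51642946e-01 -1.42450628e-01]
 [ 9.99999835e-01  3.49709891e-04 -4.55434205e-04 -2.11196710e-04]
 [-1.92886915e-04  9.51643035e-01  3.07205952e-01 -7.83607373e-02]
 [ 0.00000000e+00  0.00000000e+00  0.00000000e+00  1.00000000e+00]]
[-31.   17.8  18.1  90.4   0.  144.2] [ 0.55432597 -0.33237915  0.16950893] [-53.93372724  89.90742599 130.94865943] 0.08536693447119117
[602.0, -132.0] [28.0, 88.0] 171.8 39.8 4689 [0, 54, 47, 117]
[575.0, -230.0] [40.0, 90.0] 155.7 40.2 5129 [115, 109, 76, 104]
[556.0, -332.0] [39.0, 88.0] 5.5 40.3 4445 [252, 141, 48, 105]
[503.0, -122.0] [23.0, 54.0] 29.8 41.7 1448 [0, 212, 48, 65]
[472.0, -205.0] [40.0, 86.0] 135.6 40.4 3232 [92, 236, 77, 81]
[447.0, -318.0] [63.0, 64.0] 46.9 34.6 3309 [217, 274, 69, 62]
([0.1515, -0.0001, -0.0008], -0.0003)
```

View pics/w1.png

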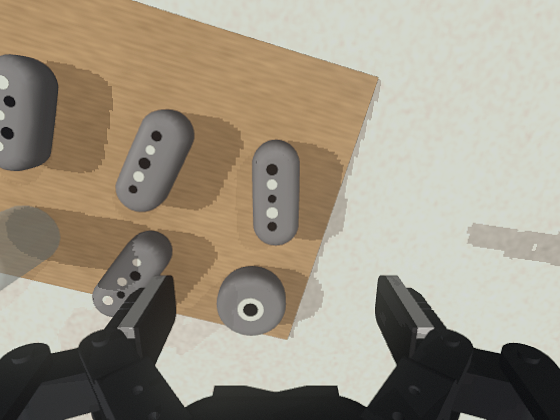

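The wrist picture shows the target spare at (275,192), which measures (556,-332) mm, and the round pebble at (251,300). Wrist and top camera agree within about 1 mm. Descending and gripping.

apply_moves:
  commands:
    - [0.05,0,-0.0018,0,1]
    - [0.1,0,-0.0018,0,1]
    - [0.13,0,-0.0018,0,1]
    - [0.1535,0,-0.0018,0,1]
    - [0.1535,0,-0.0018,0,1]
    - [0.1535,0,-0.0018,0,1]
    - [0.1535,0,-0.0018,0,-0.3]
    - [0.1535,0,-0.0018,0,-0.3]
    - [0.1535,0,-0.0018,0,-0.3]
    - [0.1535,0,-0.0018,0,-0.3]
    - [0.1535,0,-0.0018,0,-0.3]
    - [0.1535,0,-0.0018,0,-0.3]
  newtons: 60

```text
time: 2.45
ee_pos: [0.5564, -0.3327, 0.0177]
tcp_rot: [172.5, 89.9, -2.6]
wrist_force: [-0.4, -0.0, 5.8]
opening: 0.0388
```

```bash
python3 - <<'E'
from h import *
from workcell import bot
o=bot.get_obs(); print(o["ee_pos"],go(o,[.57,-.1,.2],-4.5),go(o,[.585,.18,.2],-4.5))
E
```

```text
[ 0.55641595 -0.33266921  0.01772458] ([-0.1823, -0.2307, -0.0334], 0.1632) ([-0.1823, -0.5084, -0.072], 0.1632)
```

apply_moves:
  commands:
    - [-0.05,0,0,0,-0.3]
    - [-0.1,0,0,0,-0.3]
    - [-0.14,-0.02,-0.003,-0.1,-0.3]
    - [-0.182,-0.05,-0.007,-0.25,-0.3]
    - [-0.182,-0.09,-0.013,-0.4,-0.3]
    - [-0.182,-0.13,-0.018,-0.55,-0.3]
    - [-0.182,-0.17,-0.024,-0.7,-0.3]
    - [-0.182,-0.21,-0.03,-0.85,-0.3]
    - [-0.182,-0.25,-0.036,-1.0,-0.3]
    - [-0.182,-0.28,-0.041,-1.15,-0.3]
    - [-0.182,-0.31,-0.045,-1.3,-0.3]
    - [-0.182,-0.34,-0.049,-1.45,-0.3]

```text
time: 3.65
ee_pos: [0.5761, 0.0117, 0.1997]
tcp_rot: [87.4, 90.0, -4.3]
wrist_force: [0.8, -0.8, -2.8]
opening: 0.0391
```

```bash
python3 - <<'E'
from h import *
from workcell import bot
o=bot.get_obs(); print(o["ee_pos"],o["opening"],go(o,[.585,.18,.2],-4.5))
E
```

```text
[0.5760702  0.01173519 0.19965403] 0.039057288832512076 ([-0.0003, 0.004, -0.1685], -1.5218)
```

apply_moves:
  commands:
    - [0,0,-0.02,-0.15,-0.3]
    - [0,0.001,-0.05,-0.3,-0.3]
    - [0,0.001,-0.08,-0.45,-0.3]
    - [0,0.002,-0.1,-0.6,-0.3]
    - [0,0.002,-0.12,-0.75,-0.3]
    - [0,0.003,-0.14,-0.9,-0.3]
    - [0,0.003,-0.155,-1.05,-0.3]
    - [0,0.004,-0.168,-1.2,-0.3]
    - [0,0.004,-0.168,-1.35,-0.3]
    - [0,0.004,-0.168,-1.5,-0.3]
    - [0,0.004,-0.168,-1.522,-0.3]
    - [0,0.004,-0.168,-1.522,-0.3]

```text
time: 4.85
ee_pos: [0.5849, 0.1795, 0.1996]
tcp_rot: [-11.5, 90.0, -16.2]
wrist_force: [0.0, 0.2, -3.1]
opening: 0.039
```

```bash
cat >> h.py <<'E'
def tray(P):
    """tray rectangle from its upper face points, x,y limited to its surroundings"""
    m=(P[...,2]>.0145)&(P[...,2]<.021)&(P[...,0]<.69)&(P[...,1]>.04)&(P[...,1]<.33)
    m=cv2.morphologyEx(m.astype(np.uint8),cv2.MORPH_OPEN,np.ones((3,3)))
    return m
E
python3 - <<'E'
from h import *
o,c,P=wrist("pics/w2.png"); print(np.round(o["q"],1),o["ee_pos"],o["tcp_rot"],o["opening"])
for b in blobs(P,.028,.07,400): print(*b)
for b in blobs(P,.0145,.021,400): print("tray",*b)
for b in blobs(P,.006,.0115,400): print("floor",*b)
E
```

```text
[17.1 13.1 15.7 92.6 -0.  21.7] [0.58493347 0.1795259  0.19956177] [-11.54795089  89.9719596  -16.18857277] 0.03901782428125481
[492.0, 264.0] [39.0, 89.0] 176.5 44.1 5300 [342, 11, 54, 118]
[480.0, 118.0] [40.0, 88.0] 174.7 44.1 5346 [162, 12, 55, 117]
[593.0, 107.0] [39.0, 88.0] 175.8 44.1 3790 [173, 156, 48, 95]
tray [546.0, 185.0] [227.0, 235.0] 175.4 17.8 24733 [141, 0, 276, 260]
floor [479.0, 116.0] [50.0, 101.0] 175.2 8.8 1431 [161, 9, 64, 124]
floor [490.0, 265.0] [50.0, 100.0] 175.3 8.8 1499 [332, 9, 65, 122]
floor [485.0, 191.0] [50.0, 100.0] 175.5 8.8 6707 [249, 10, 60, 122]
floor [607.0, 256.0] [49.0, 100.0] 175.5 9.0 4796 [327, 149, 56, 98]
floor [596.0, 107.0] [49.0, 100.0] 175.6 8.9 1138 [174, 150, 56, 97]
floor [572.0, 184.0] [41.0, 50.0] 85.1 8.9 1784 [252, 150, 53, 42]
```

View pics/w2.png

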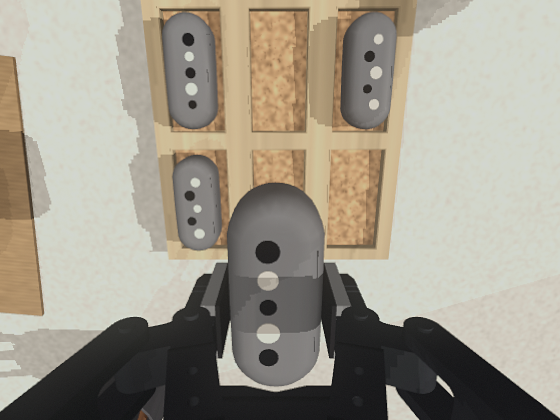

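Wrist view: empty pockets at (278,70), (355,195) and the one under the held stone at about (278,180). Their cork floors measure about (485,191), (607,256) and (601,182) mm, with tray yaw -4.5°. Checking how the stone sits in the hand.

```bash
python3 - <<'E'
from h import *
o,c,P=wrist()
R,t=pose(o)
for b in blobs(P[:,225:328],.217,.232,400): print(*b, o["ee_pos"])
p=P[150:390,225:328].reshape(-1,3); print(np.nanpercentile(p[:,2],[5,50,80,90,95]))
print(go(o,[.601,.182,.035],-4.5))
E
```

```text
[583.0, 179.0] [39.0, 85.0] 176.1 222.1 15763 [0, 197, 99, 190] [0.58498043 0.17946474 0.19958703]
[3.47386697e-05 2.21159581e-01 2.22666989e-01 2.23096014e-01
 2.23507359e-01]
([0.1646, 0.0038, 0.0157], -0.0034)
```

apply_moves:
  commands:
    - [0.02,0.002,0.008,-0.003,-0.3]
    - [0.06,0.0038,0.016,-0.003,-0.3]
    - [0.1,0.0038,0.016,-0.003,-0.3]
    - [0.135,0.0038,0.0163,-0.003,-0.3]
    - [0.15,0.0038,0.0163,-0.003,-0.3]
    - [0.16,0.0038,0.0163,-0.003,-0.3]
    - [0.168,0.0038,0.0163,-0.003,-0.3]
    - [0.173,0.0038,0.0163,-0.003,-0.3]
    - [0.177,0.0038,0.0163,-0.003,-0.3]
    - [0.177,0.0038,0.0163,-0.003,-0.3]
    - [0.177,0.0038,0.0163,-0.003,-0.3]

```text
time: 6.05
ee_pos: [0.602, 0.182, 0.0233]
tcp_rot: [12.1, 89.9, 7.6]
wrist_force: [-0.8, 0.8, -2.7]
opening: 0.0388
```

apply_moves:
  commands:
    - [0.001,0,0,0,-0.3]
    - [0.001,0,0,0,0.25]
    - [0.001,0,0,0,0.25]
    - [0.001,0,0,0,0.25]
    - [-0.02,0,0,0,0.25]
    - [-0.06,0,0,0,0.25]
    - [-0.11,0,0,0,0.25]
    - [-0.15,0,0,0,0.6]
    - [-0.167,0,0,0,1]
    - [-0.167,0,0,0,1]

```text
time: 7.05
ee_pos: [0.6029, 0.1823, 0.1941]
tcp_rot: [19.2, 89.6, 14.6]
wrist_force: [-0.4, -0.2, -0.4]
opening: 0.0853
```

```bash
python3 - <<'E'
from h import *
o,c,P=wrist("pics/w3.png"); print(o["ee_pos"],o["opening"])
for b in blobs(P,.028,.07,400): print(*b)
print(go(o,[.575,-.230,.19],-24.3))
E
```

```text
[0.60294396 0.18230026 0.1940526 ] 0.08530944188197324
[486.0, 117.0] [40.0, 78.0] 175.0 44.1 5299 [151, 0, 59, 107]
[497.0, 263.0] [39.0, 78.0] 176.0 44.2 5269 [339, 0, 58, 107]
[593.0, 107.0] [39.0, 90.0] 175.9 44.1 4171 [163, 134, 51, 101]
[601.0, 183.0] [39.0, 89.0] 175.3 44.2 3920 [253, 138, 45, 100]
([0.0031, -0.4132, 0.0046], 0.3453)
```

Stone 1 sits at (601,183) with its top at 44 mm, so it lies flat in the pocket. Moving on to the spare at (575,-230).

apply_moves:
  commands:
    - [0,-0.045,0.0005,0.06,1]
    - [0,-0.09,0.001,0.12,1]
    - [0,-0.14,0.0015,0.18,1]
    - [0,-0.19,0.002,0.24,1]
    - [0,-0.24,0.0025,0.3,1]
    - [0,-0.29,0.003,0.345,1]
    - [0,-0.34,0.004,0.345,1]
    - [0.001,-0.38,0.0046,0.345,1]
    - [0.003,-0.413,0.0046,0.345,1]
    - [0.003,-0.413,0.0046,0.345,1]
    - [0.003,-0.413,0.0046,0.345,1]

```text
time: 8.2
ee_pos: [0.5737, -0.2303, 0.1861]
tcp_rot: [82.1, 89.9, 57.8]
wrist_force: [0.6, -0.2, 0.9]
opening: 0.0852
```

```bash
python3 - <<'E'
from h import *
o,c,P=wrist(); print(o["ee_pos"],o["opening"],np.round(o["q"]))
for b in blobs(P,.028,.055,400): print(*b)
print(go(o,[.575,-.230,.0165],-24.3))
E
```

```text
[ 0.57370366 -0.23032628  0.18609991] 0.08523768771816222 [-22.  14.  15.  91.   0.   2.]
[468.0, -206.0] [39.0, 88.0] 146.0 40.1 5539 [219, 0, 59, 121]
[494.0, -126.0] [17.0, 51.0] 2.6 42.7 530 [341, 4, 45, 73]
[447.0, -317.0] [64.0, 64.0] 85.1 34.4 5258 [72, 55, 82, 83]
[602.0, -124.0] [39.0, 89.0] 167.6 40.1 4389 [373, 120, 53, 102]
[574.0, -229.0] [39.0, 88.0] 156.5 40.2 3961 [254, 143, 45, 99]
[792.0, -246.0] [38.0, 74.0] 171.2 34.9 1626 [325, 349, 45, 58]
([0.1696, 0.0004, 0.001], -0.0013)
```

apply_moves:
  commands:
    - [0.05,0.001,0.0005,-0.005,1]
    - [0.1,0.001,0.0005,-0.01,1]
    - [0.145,0.001,0.0005,-0.01,1]
    - [0.17,0.001,0.0005,-0.01,1]
    - [0.17,0.001,0.0005,-0.01,1]
    - [0.17,0.001,0.0005,-0.01,1]
    - [0.17,0.001,0.0005,-0.01,-0.3]
    - [0.17,0.001,0.0005,-0.01,-0.3]
    - [0.17,0.001,0.0005,-0.01,-0.3]
    - [0.17,0.001,0.0005,-0.01,-0.3]
    - [0.17,0.001,0.0005,-0.01,-0.3]
    - [0.17,0.001,0.0005,-0.01,-0.3]

```text
time: 9.45
ee_pos: [0.5761, -0.2289, 0.0183]
tcp_rot: [37.6, 89.7, 13.9]
wrist_force: [0.3, 1.0, 5.9]
opening: 0.0385
```

```bash
python3 - <<'E'
from h import *
from workcell import bot
o=bot.get_obs(); print(o["opening"],go(o,[.53,.0,.2],-4.5),go(o,[.485,.191,.2],-4.5))
E
```

```text
0.038503714273904976 ([-0.1817, 0.1915, -0.1336], -0.3356) ([-0.1817, 0.3482, -0.2517], -0.3356)
```

apply_moves:
  commands:
    - [-0.05,0,0,0,-0.3]
    - [-0.1,0,0,0,-0.3]
    - [-0.15,0.01,-0.007,0,-0.3]
    - [-0.182,0.04,-0.03,-0.05,-0.3]
    - [-0.182,0.08,-0.058,-0.1,-0.3]
    - [-0.182,0.12,-0.087,-0.15,-0.3]
    - [-0.182,0.16,-0.116,-0.2,-0.3]
    - [-0.182,0.2,-0.145,-0.25,-0.3]
    - [-0.182,0.24,-0.174,-0.3,-0.3]
    - [-0.182,0.28,-0.203,-0.335,-0.3]
    - [-0.182,0.32,-0.231,-0.335,-0.3]
    - [-0.182,0.348,-0.252,-0.335,-0.3]

```text
time: 10.65
ee_pos: [0.4835, 0.1934, 0.2004]
tcp_rot: [24.0, 89.7, 19.5]
wrist_force: [0.9, -0.2, -3.5]
opening: 0.0389
```

apply_moves:
  commands:
    - [0,0,0,0,-0.3]
    - [0,0,0,0,-0.3]

```text
time: 10.85
ee_pos: [0.4831, 0.194, 0.2002]
tcp_rot: [20.8, 89.8, 16.5]
wrist_force: [0.6, -0.8, -4.0]
opening: 0.039
```

```bash
python3 - <<'E'
from h import *
o,c,P=wrist(); print(o["ee_pos"],o["opening"])
for b in blobs(P[:,225:328],.216,.234,400): print(*b)
for b in blobs(P,.006,.0115,400): print("floor",*b)
print(go(o,[.485,.191,.0225],-4.5))
E
```

```text
[0.48310079 0.19403506 0.20018707] 0.03902961528372604
[481.0, 195.0] [41.0, 86.0] 178.0 222.2 16304 [0, 194, 103, 191]
floor [480.0, 116.0] [49.0, 100.0] 175.8 8.8 1151 [166, 134, 57, 100]
floor [463.0, 192.0] [50.0, 54.0] 175.5 8.9 2529 [245, 135, 54, 57]
floor [491.0, 265.0] [49.0, 100.0] 175.5 8.9 1192 [321, 134, 57, 100]
floor [588.0, 260.0] [44.0, 54.0] 176.1 8.9 960 [324, 251, 43, 44]
([0.1777, -0.0031, 0.0015], 0.0027)
```

apply_moves:
  commands:
    - [0.03,-0.003,0.002,0.01,-0.3]
    - [0.08,-0.0031,0.0022,0.01,-0.3]
    - [0.125,-0.0031,0.0022,0.01,-0.3]
    - [0.15,-0.0031,0.0022,0.01,-0.3]
    - [0.16,-0.0031,0.0022,0.01,-0.3]
    - [0.168,-0.0031,0.0022,0.01,-0.3]
    - [0.174,-0.0031,0.0022,0.01,-0.3]
    - [0.177,-0.0031,0.0022,0.01,-0.3]
    - [0.177,-0.0031,0.0022,0.01,-0.3]
    - [0.177,-0.0031,0.0022,0.01,-0.3]

```text
time: 11.9
ee_pos: [0.4865, 0.1903, 0.0241]
tcp_rot: [20.7, 89.7, 15.7]
wrist_force: [0.4, 0.6, -4.4]
opening: 0.0389
```

apply_moves:
  commands:
    - [0.0015,0,0,0,-0.3]
    - [0.0015,0,0,0,-0.3]
    - [0.0015,0,0,0,0.25]
    - [0.0015,0,0,0,0.25]
    - [0.0015,0,0,0,0.25]
    - [-0.02,0,0,0,0.25]
    - [-0.06,0,0,0,0.25]
    - [-0.11,0,0,0,0.25]
    - [-0.15,0,0,0,0.6]
    - [-0.167,0,0,0,1]
    - [-0.167,0,0,0,1]

```text
time: 13.0
ee_pos: [0.4869, 0.1906, 0.1945]
tcp_rot: [23.6, 89.4, 18.6]
wrist_force: [-0.5, -0.5, 0.7]
opening: 0.0857
```

```bash
python3 - <<'E'
from h import *
o,c,P=wrist(); print(o["ee_pos"],o["opening"])
for b in blobs(P,.028,.07,400): print(*b)
print(go(o,[.602,-.124,.2],-12.5))
E
```

```text
[0.48690375 0.19056904 0.19448812] 0.08569571201008433
[351.0, 52.0] [39.0, 63.0] 163.0 35.1 3811 [59, 0, 55, 81]
[354.0, 185.0] [37.0, 72.0] 85.4 35.1 3138 [207, 0, 92, 54]
[491.0, 264.0] [39.0, 89.0] 176.0 44.1 4097 [333, 137, 49, 100]
[480.0, 118.0] [39.0, 89.0] 175.5 44.1 4106 [168, 138, 50, 100]
[486.0, 191.0] [39.0, 89.0] 176.0 44.2 3904 [253, 138, 44, 99]
[591.0, 107.0] [39.0, 87.0] 175.4 43.9 3081 [177, 256, 45, 84]
[600.0, 183.0] [39.0, 86.0] 174.5 44.0 2943 [257, 258, 40, 83]
([-0.0054, -0.3033, 0.1421], 0.131)
```

Stone 2 is in at (486,191). Moving to the third spare at (602,-124).

apply_moves:
  commands:
    - [-0.001,-0.04,0.02,0.02,1]
    - [-0.003,-0.08,0.038,0.04,1]
    - [-0.005,-0.12,0.057,0.06,1]
    - [-0.005,-0.16,0.075,0.08,1]
    - [-0.005,-0.2,0.094,0.1,1]
    - [-0.005,-0.24,0.113,0.13,1]
    - [-0.005,-0.28,0.132,0.131,1]
    - [-0.005,-0.303,0.142,0.131,1]
    - [-0.005,-0.303,0.142,0.131,1]
    - [-0.005,-0.303,0.142,0.131,1]

```text
time: 14.05
ee_pos: [0.6008, -0.1241, 0.1956]
tcp_rot: [45.3, 89.7, 32.8]
wrist_force: [-0.3, -0.3, -0.1]
opening: 0.0857
```

```bash
python3 - <<'E'
from h import *
o,c,P=wrist(); print(o["ee_pos"],o["opening"],np.round(o["q"]))
for b in blobs(P,.028,.055,400): print(*b)
for b in blobs(P,.09,.12,100): print("jar",*b)
print(go(o,[.602,-.124,.0165],-12.5))
E
```

```text
[ 0.6008224  -0.12406937  0.19562114] 0.08568102154829127 [-12.  13.  15.  92.   0.   1.]
[468.0, -206.0] [39.0, 88.0] 145.9 40.1 5486 [106, 0, 68, 111]
[510.0, 104.0] [19.0, 33.0] 13.0 41.5 1366 [519, 0, 41, 38]
[454.0, -302.0] [32.0, 64.0] 153.2 34.0 2812 [0, 16, 43, 86]
[592.0, 101.0] [35.0, 88.0] 180.0 43.8 5124 [505, 68, 55, 108]
[602.0, -123.0] [39.0, 88.0] 166.7 40.1 3748 [254, 142, 44, 96]
[754.0, 23.0] [8.0, 42.0] 74.7 42.1 594 [427, 298, 55, 22]
[790.0, -245.0] [40.0, 68.0] 171.5 34.8 1480 [185, 349, 40, 54]
jar [494.0, -106.0] [48.0, 49.0] 38.5 109.8 5794 [224, 0, 83, 91]
jar [753.0, 26.0] [6.0, 32.0] 72.6 93.8 205 [467, 336, 38, 11]
([0.1791, -0.0004, 0.0004], -0.0012)
```

apply_moves:
  commands:
    - [0.05,0,0.0004,0,1]
    - [0.1,-0.0004,0.0004,0,1]
    - [0.145,-0.0004,0.0004,0,1]
    - [0.179,-0.0004,0.0004,0,1]
    - [0.179,-0.0004,0.0004,0,1]
    - [0.179,-0.0004,0.0004,0,1]
    - [0.179,-0.0004,0.0004,0,-0.3]
    - [0.179,-0.0004,0.0004,0,-0.3]
    - [0.179,-0.0004,0.0004,0,-0.3]
    - [0.179,-0.0004,0.0004,0,-0.3]
    - [0.179,-0.0004,0.0004,0,-0.3]
    - [0.179,-0.0004,0.0004,0,-0.3]

```text
time: 15.3
ee_pos: [0.6031, -0.1236, 0.019]
tcp_rot: [29.0, 89.5, 16.5]
wrist_force: [-1.5, 0.0, 6.6]
opening: 0.0387
```

```bash
python3 - <<'E'
from h import *
from workcell import bot
o=bot.get_obs(); print(o["opening"],go(o,[.607,.256,.2],-4.5))
E
```

```text
0.03871058302965594 ([-0.18, 0.3722, -0.0771], -0.1399)
```

apply_moves:
  commands:
    - [-0.05,0,0,0,-0.3]
    - [-0.1,0,0,0,-0.3]
    - [-0.15,0.01,-0.002,0,-0.3]
    - [-0.18,0.04,-0.008,-0.03,-0.3]
    - [-0.18,0.08,-0.017,-0.06,-0.3]
    - [-0.18,0.12,-0.025,-0.09,-0.3]
    - [-0.18,0.16,-0.033,-0.12,-0.3]
    - [-0.18,0.21,-0.043,-0.14,-0.3]
    - [-0.18,0.26,-0.054,-0.14,-0.3]
    - [-0.18,0.31,-0.064,-0.14,-0.3]
    - [-0.18,0.35,-0.073,-0.14,-0.3]
    - [-0.18,0.372,-0.077,-0.14,-0.3]

```text
time: 16.5
ee_pos: [0.6063, 0.2593, 0.1998]
tcp_rot: [25.3, 89.5, 20.9]
wrist_force: [0.1, -0.8, -2.6]
opening: 0.0385
```

apply_moves:
  commands:
    - [0,0,0,0,-0.3]
    - [0,0,0,0,-0.3]

```text
time: 16.7
ee_pos: [0.6061, 0.2597, 0.1995]
tcp_rot: [24.2, 89.6, 19.9]
wrist_force: [-0.0, -0.2, -1.5]
opening: 0.039
```

```bash
python3 - <<'E'
from h import *
o,c,P=wrist(); print(o["ee_pos"],o["opening"])
for b in blobs(P[:,225:328],.212,.234,400): print(*b)
for b in blobs(P,.006,.0115,400): print("floor",*b)
print(go(o,[.6075,.256,.0225],-4.5))
E
```

```text
[0.60606986 0.25972617 0.19952207] 0.0390496046507734
[604.0, 261.0] [42.0, 87.0] 178.2 220.7 16635 [0, 192, 103, 192]
floor [484.0, 115.0] [48.0, 91.0] 175.1 8.8 995 [79, 0, 54, 113]
floor [489.0, 189.0] [50.0, 90.0] 175.5 8.8 1102 [160, 0, 56, 113]
floor [495.0, 264.0] [50.0, 92.0] 175.5 8.7 1350 [240, 0, 60, 114]
floor [596.0, 106.0] [47.0, 101.0] 176.3 8.7 1252 [83, 131, 65, 102]
floor [601.0, 181.0] [49.0, 100.0] 175.3 8.8 1080 [164, 132, 57, 101]
floor [587.0, 257.0] [50.0, 58.0] 175.7 8.9 2663 [243, 133, 54, 60]
([0.177, -0.0042, 0.0005], 0.004)
```

apply_moves:
  commands:
    - [0.03,-0.003,0.0008,0.01,-0.3]
    - [0.08,-0.0042,0.0008,0.012,-0.3]
    - [0.125,-0.0042,0.0008,0.012,-0.3]
    - [0.15,-0.0042,0.0008,0.012,-0.3]
    - [0.16,-0.0042,0.0008,0.012,-0.3]
    - [0.167,-0.0042,0.0008,0.012,-0.3]
    - [0.172,-0.0042,0.0008,0.012,-0.3]
    - [0.175,-0.0042,0.0008,0.012,-0.3]
    - [0.175,-0.0042,0.0008,0.012,-0.3]
    - [0.175,-0.0042,0.0008,0.012,-0.3]

```text
time: 17.75
ee_pos: [0.6085, 0.2553, 0.0257]
tcp_rot: [24.4, 89.5, 19.4]
wrist_force: [0.9, 0.2, -2.2]
opening: 0.039
```

apply_moves:
  commands:
    - [0.002,0,0,0,-0.3]
    - [0.002,0,0,0,-0.3]
    - [0.002,0,0,0,0.25]
    - [0.002,0,0,0,0.25]
    - [0.002,0,0,0,0.25]
    - [-0.02,0,0,0,0.25]
    - [-0.06,0,0,0,0.25]
    - [-0.11,0,0,0,0.25]
    - [-0.15,-0.01,0,0,0.6]
    - [-0.167,-0.05,0,0,1]
    - [-0.167,-0.075,0,0,1]
    - [-0.167,-0.075,0,0,1]

```text
time: 18.95
ee_pos: [0.6008, 0.1776, 0.194]
tcp_rot: [21.1, 89.3, 16.0]
wrist_force: [-0.6, 0.3, -0.3]
opening: 0.0852
```

```bash
python3 - <<'E'
from h import *
from workcell import cams
o,c,P=wrist(); print(o["ee_pos"],o["opening"],o["wrist_force"])
for b in blobs(P,.028,.07,400): print(*b)
for b in blobs(P,.006,.0115,300): print("floor",*b)
t=cams.camera("top"); Q=cloud(t,t["R"],t["t"])
for b in blobs(Q,.030,.055): print("top",*b)
s=cams.camera("side"); cv2.imwrite("pics/side2.png",s["frame"])
E
```

```text
[0.60078534 0.1775951  0.19398282] 0.08515634739722543 [-0.58983063  0.25152034 -0.26440558]
[486.0, 117.0] [40.0, 78.0] 175.9 44.1 5398 [155, 0, 59, 109]
[492.0, 190.0] [39.0, 77.0] 175.1 44.2 5034 [253, 0, 51, 108]
[497.0, 263.0] [39.0, 78.0] 175.8 44.1 5306 [344, 0, 57, 107]
[592.0, 107.0] [39.0, 89.0] 176.3 44.1 4136 [168, 137, 52, 100]
[607.0, 255.0] [39.0, 89.0] 174.7 44.1 4114 [337, 139, 50, 99]
[602.0, 183.0] [39.0, 89.0] 174.7 44.2 3912 [258, 140, 45, 99]
[781.0, 48.0] [6.0, 37.0] 8.8 42.5 400 [155, 348, 19, 37]
floor [484.0, 116.0] [50.0, 89.0] 175.2 8.8 1104 [165, 0, 58, 113]
floor [490.0, 190.0] [50.0, 88.0] 175.4 8.7 1324 [247, 0, 61, 112]
floor [497.0, 264.0] [49.0, 88.0] 176.4 8.8 1139 [334, 0, 56, 111]
floor [607.0, 256.0] [49.0, 101.0] 175.6 8.9 1324 [329, 129, 58, 103]
floor [595.0, 107.0] [49.0, 101.0] 175.6 8.9 1300 [170, 131, 60, 103]
floor [602.0, 181.0] [50.0, 100.0] 175.4 8.9 1364 [251, 131, 55, 102]
top [800.0, -248.0] [37.0, 87.0] 172.4 34.9 564 [397, 99, 20, 37]
top [761.0, 11.0] [25.0, 70.0] 93.2 42.3 124 [273, 123, 33, 15]
top [602.0, 253.0] [40.0, 80.0] 176.7 43.6 633 [164, 183, 23, 37]
top [596.0, 180.0] [38.0, 79.0] 175.5 43.8 599 [199, 185, 21, 39]
top [592.0, 104.0] [40.0, 89.0] 175.9 43.9 718 [234, 186, 21, 42]
top [498.0, 247.0] [29.0, 79.0] 20.9 43.0 374 [162, 232, 18, 39]
top [485.0, 187.0] [40.0, 88.0] 173.6 43.7 769 [191, 236, 23, 43]
top [479.0, 115.0] [39.0, 87.0] 175.6 43.8 741 [227, 239, 21, 43]
top [466.0, -208.0] [40.0, 88.0] 146.3 40.0 784 [378, 250, 33, 39]
top [445.0, -319.0] [61.0, 61.0] 130.7 34.4 753 [433, 265, 32, 31]
top [338.0, 53.0] [38.0, 86.0] 164.5 34.9 717 [252, 310, 27, 43]
top [344.0, 177.0] [37.0, 63.0] 122.1 35.0 507 [190, 314, 30, 30]
```

View pics/side2.png

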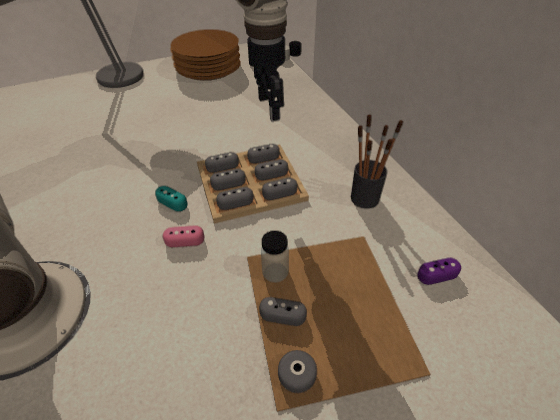

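The side view shows all six pockets filled (about (222..280, 155..197)). The surplus spare (283,311), round pebble (297,370), jar (275,257) and pot (368,184) are unmoved. The stones are within about 3 mm of their pocket centres and the gripper is clear, so I'm handing in.

```bash
python3 -c "
from workcell import bot
print(bot.job_done())"
```

```text
the job is handed in; nothing more can be done
None
```

I filled the three empty pockets with three spares from the sorting board and handed the job in at about 19 s of the 72 s allowed; the interface gave no verdict.

- **Placed stones:** The wrist camera put the last two stones within about 1 mm of their pocket centres and the first within about 2 mm. All tops were level at 44 mm, which means they lie flat on the cork.
- **Stones already in the tray:** The last top picture put two of them within about 1 mm of where they started. The arm partly hid the third from the top camera, but the wrist camera showed it in place.
- **Left alone:** The fourth spare stayed on the board. The round pebble, the brush pot and the fourth spare measured the same as before. I checked the jar only by eye in the side picture, where it stood as before. I left the coloured look-alikes alone.
- **Disagreement between cameras:** The top camera reads 1–3 mm lower in x and y than the wrist camera for fully visible stones, and up to 6 mm lower for those partly hidden by the arm. I relied on the wrist readings for the placements.
- **Failed checks:** No check failed, and the gripper was open and clear, with almost no force on it, when I handed in.

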